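Build up the heat-store wall in staggered courses

ROBOT

A 6-joint arm with a two-finger parallel gripper is mounted at the origin on the work surface. World frame = base frame: x ahead of the robot, y to its left, z up, the work surface at z = 0. Lengths are in m, angles in degrees, forces in N, time in s.
With the tool pointing down it reaches from about 0.4 to 0.825 m from the base axis. Payload 7 kg.
Tool frame: the origin (TCP) lies between the finger pads; the fingertips stand ctrl.tip_extent ahead of it and the grasp point (between the pads) lies 2 mm behind it (ctrl.tip_extent is the distance from the TCP to the fingertips, in m); z points along the fingers, y is the direction in which the jaws open and shut (so a half turn about z gives the same grasp; the last joint's range is limited). The gripper opens to 88 mm and grips with 3 to 60 N. Pads are 19 mm wide; open, the fingers measure 130 mm over their backs; the gripper's body (78 mm by 193 mm) begins 47 mm behind the grasp point.
Start: joints at [84.746, 20.546, 0.682, 0, -70.136, -16.507], TCP at [0.25, 0.627, 0.244] pointing down, gripper open.
Joint ranges: [-176.03, 176.03], [-82.01, 121.73], [-58.28, 71.71], [-173.87, 95.51], [-174.79, -0.11], [-173.66, 173.66]. Speed limits (degrees/s): [136.94, 136.94, 172.46, 180, 180, 180].

INTERFACE

Orientations are given as [roll, pitch, yaw] about the fixed x, y, z axes, in that order (R = Rz(yaw) Ry(pitch) Rx(roll)).
In Python, from plant import ctrl gives the robot as it stands.
- The arm moves only by the shell command python3 -m handwheel 'ROWS' [OPENING]. ROWS is JSON, a list of rows, each a list of 6 numbers: the shift along the tool's x, y, z in m, then the turn, a rotation vector about the tool's x, y, z in rad. In form: [[dx, dy, dz, ax, ay, az], ...]. A call has 1 to 8 rows; each row is the pose to reach, as a shift and turn from the pose commanded when the call began, along the tool's axes at that moment; what a row does not reach only later rows make up. A row lasts 1/8 s, in which the tool goes at most 62.5 mm and 10.7 degrees, less where a joint would pass 70% of its speed; a pose out of reach is approached as far as the arm can. A call with a gripper value outside its range is refused whole. OPENING is the closure, from -1 (fully open) to 1 (shut), so that 0 is half open, set as the call begins (- or left out, the last holds). The fingers move at their own pace and stop on an object; the grip force is fixed at half the most. Time passes only in rows, so rows that repeat a pose let the fingers close. It gives the time, the measured TCP pose, the force and the opening at its end, in the units of the state.
- ctrl.get_obs(): the state, without advancing time (a new reading comes with each control period).
- ctrl.snapshot(name): name is "scene" or "top"; returns a dict with "img" (480x640x3 uint8, blue, green, red), "fx", "fy", "cx", "cy" (pixels), "R" (3x3) and "t" (3): a world point X has camera coordinates R X + t. Camera axes: x right, y down, z forward; pixel columns grow to the right and rows downward; lengths in m; the calibration is good to about 2 mm. A picture is of the moment at which its call begins. There is no depth.
- ctrl.close_job(): hands the job in, once; it reports no verdict.
The state is a dict: "clock": time; "joint_pos": joint angles; "qvel": joint speeds; "tau": joint torques, N m; "tool_pos": TCP position; "orientation": TCP orientation; "force": force on the tool from outside, world axes, zero at the start; "moment": the same for the moment, N m; "opening": finger opening in m.
Only numpy, scipy, OpenCV 4.12 (cv2) and the standard library are available. Lean on these libraries where they do the work, as an engineer would, in place of code of your own. Each camera call takes 0.05 s, during which the arm holds its last target.

TASK

Finish the model heat-store wall for the solar-oven lesson: lay the two loose bricks flat as its second course, each centred over a joint of the first course and flush with the wall's faces. Then cap it with the wood-and-steel bar, laid along the wall and centred over the joint between those two bricks, steel end towards the red end of the board. Take the bar at its balance point so that it stays level all the way, and leave the other things on the table alone.

Things in the scene. Friction and masses are not known exactly. Their poses are not given: they have to be found in the camera images.
- board: Fixed pale wooden base board, 90 (x) x 350 (y) x 12 mm high, a red stripe across its +y end. Origin: centre of its underside, on the table; z up. Glued on it, along its y, is the first course: three terracotta bricks of 46 x 92 x 40 mm, centred at y = -100, 0 and +100 mm, with 8 mm open joints between them; their tops are 52 mm above the table.
- seat_1 (a point): Point on the board's y axis directly above the first-course joint nearer the red end (board y = +50 mm), 72 mm above the table: where the centre of a second-course brick belongs. Axes as the board's; the brick's length goes along y.
- seat_2 (a point): The same above the other joint (board y = -50 mm), 72 mm above the table. Bricks centred on seat_1 and seat_2 leave an 8 mm joint between them; their tops are 92 mm above the table.
- cap_seat (a point): Point above the board's middle (board y = 0), where the joint between the two second-course bricks will be, 112 mm above the table: where the centre of the capping bar belongs. Axes as the board's.
- brick_a_mid (a point): Loose terracotta brick with three dark marks on top, 46 (x) x 92 (y, its length) x 40 mm high, about 0.32 kg, lying flat on the table. The point is its centre, 20 mm above its underside. The two loose bricks are alike and either may go in either place.
- brick_b_mid (a point): Loose terracotta brick with three dark marks on top, 46 (x) x 92 (y, its length) x 40 mm high, about 0.32 kg, lying flat on the table. The point is its centre, 20 mm above its underside. The two loose bricks are alike and either may go in either place.
- bar_mid (a point): Loose capping bar, 44 (x) x 160 (y, its length) x 40 mm high, about 0.64 kg, lying flat on the table: pale wood for 124 mm, then a heavy steel end of 36 mm at its +y end. The point is the centre of its outline, 20 mm above its underside.
- bar_balance (a point): The bar's balance point (centre of mass), 44 mm from the centre of its outline towards the steel end (+y), where wood meets steel, 20 mm above the underside. The bar is 44 mm wide there.
- brick_a: Body of the first loose brick, origin at the centre of its underside.
- brick_b: Body of the second loose brick, origin at the centre of its underside.
- bar: Body of the capping bar, origin at the centre of its underside.
- masking_tape: Bystander, to be left alone: roll of cream masking tape lying flat, 100 mm across, 24 mm high. Origin: centre of its underside.
- black_tape: Bystander, to be left alone: roll of dark tape lying flat, 104 mm across, 48 mm high. Origin: centre of its underside.
- cutter: Bystander, to be left alone: grey utility knife lying flat, 145 x 26 x 20 mm, long along its x. Origin: centre of its underside.
Not all that is in view belongs to the job. Leave any purple look-alike of the brick_a alone.

How it is judged:
By the outcome, as a careful person would: the job done as asked, in the order asked, and still so for the second after the job is handed in, with the robot touching nothing.
It also fails if it takes over 58 s, if anything falls off the work surface, if the arm or the gripper's body presses on something with over 40 N, if the wrist force passes 120 N, or if a joint passes its speed limit or range.

## Working session

There is one attempt and no reset: what is moved stays moved. The work goes in short steps, Python scripts to look and compute and a shell command to move; the robot and the scene stay as the last step left them, time stands still between calls to the robot, and variables do not carry over. Pictures are saved under pics/ and viewed, and the job is handed in when it is done.

```bash
ls; mkdir -p pics; python3 - <<'E'
from plant import ctrl
import cv2
o=ctrl.get_obs()
print({k:o[k] for k in("clock","tool_pos","orientation","force","opening")},ctrl.tip_extent)
for n in("scene","top"):
    s=ctrl.snapshot(n); cv2.imwrite(f"pics/{n}0.png",s["img"])
    print(n,s["fx"],s["fy"],s["cx"],s["cy"],s["R"],s["t"])
E
```

```text
pics
{'clock': 0.0, 'tool_pos': array([0.25012542, 0.62644541, 0.2426496 ]), 'orientation': array([ 1.79907273e+02, -8.76824062e-03, -2.17690880e+01]), 'force': array([ 0.82409701, -0.15085543, -0.68979266]), 'opening': 0.08753572390575634} 0.017
scene 433.04397423259326 433.04397423259326 313.5222374840695 237.8599428509957 [[ 0.38547568  0.92265489  0.01079191]
 [ 0.54884753 -0.21986967 -0.80648851]
 [-0.74173775  0.31680482 -0.59115126]] [-0.19378391 -0.20099034  1.47503375]
top 617.1070173836025 617.1070173836025 324.4838100733701 219.9029716251111 [[-0.01456612 -0.99984263  0.01012672]
 [-0.99743131  0.01381914 -0.07028376]
 [ 0.07013276 -0.01112447 -0.99747563]] [0.0118521  0.48459497 1.29804426]
```

View pics/top0.png

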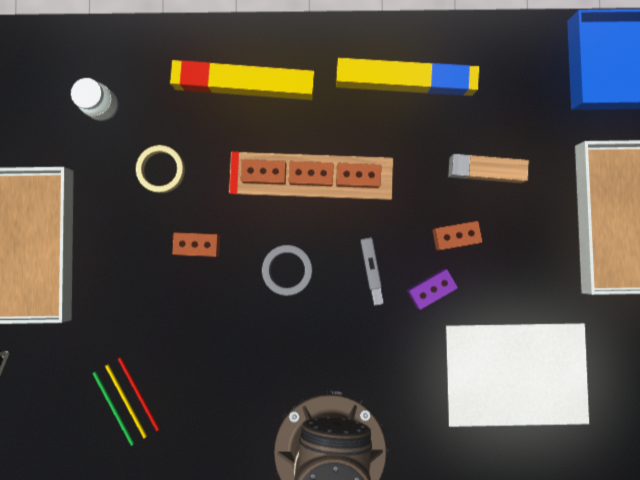

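View pics/scene0.png

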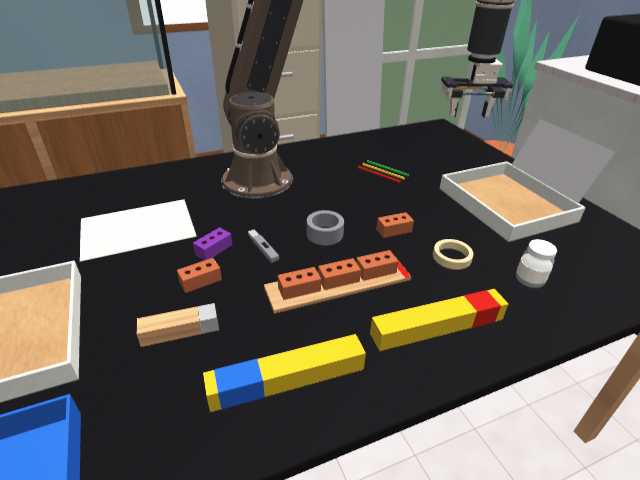

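The top view shows the wall at about (311,174) with its red end on the left, at (235,173). The loose bricks are at (195,245) and (457,236), and the bar is at (488,167) with its steel end on the left. The purple decoy is at (433,289). Next I'll measure these.

```bash
cat > h.py <<'E'
import numpy as np, cv2
from plant import ctrl
def ray(s,u,v,z):
    R=np.array(s["R"]);t=np.array(s["t"]);C=-R.T@t
    d=R.T@np.array([(u-s["cx"])/s["fx"],(v-s["cy"])/s["fy"],1.])
    return C+d*(z-C[2])/d[2]
def proj(s,X):
    c=np.array(s["R"])@np.array(X)+np.array(s["t"]); return np.array([s["fx"]*c[0]/c[2]+s["cx"],s["fy"]*c[1]/c[2]+s["cy"]])
E
python3 - <<'E'
from h import *
s=ctrl.snapshot("top");im=s["img"]
print("C",-np.array(s["R"]).T@s["t"])
big=lambda a,b,c,d,k:cv2.resize(im[b:d,a:c],None,fx=k,fy=k,interpolation=cv2.INTER_NEAREST)
A=np.vstack([np.hstack([big(165,225,230,265,6),big(427,215,492,255,6)]),np.hstack([big(440,145,535,185,8)])[:, :780]])
cv2.imwrite("pics/c1.png",A[:600])
cv2.imwrite("pics/c2.png",big(225,145,400,205,4))
hsv=cv2.cvtColor(im,cv2.COLOR_BGR2HSV)
for p in [(195,238),(195,255),(457,228),(465,244),(263,162),(263,181),(310,157),(385,195),(459,165),(500,165),(500,177),(235,170)]:
    print(p,im[p[1],p[0]],hsv[p[1],p[0]])
E
```

```text
C [0.39248741 0.0195936  1.32870666]Traceback (most recent call last):
  File "<stdin>", line 5, in <module>
    return _nx.concatenate(arrs, 0, dtype=dtype, casting=casting)
           ~~~~~~~~~~~~~~~^^^^^^^^^^^^^^^^^^^^^^^^^^^^^^^^^^^^^^^
ValueError: all the input array dimensions except for the concatenation axis must match exactly, but along dimension 1, the array at index 0 has size 780 and the array at index 1 has size 760
```

```bash

python3 - <<'E'
from h import *
im=cv2.imread("pics/top0.png")
big=lambda a,b,c,d,k:cv2.resize(im[b:d,a:c],None,fx=k,fy=k,interpolation=cv2.INTER_NEAREST)
A=np.vstack([np.hstack([big(165,225,230,265,6),big(427,215,492,255,6)]),big(440,145,537,185,8)[:,:780][:, :] if 0 else cv2.copyMakeBorder(big(440,145,535,185,8),0,0,0,20,0)])
cv2.imwrite("pics/c1.png",A[:600])
cv2.imwrite("pics/c2.png",big(225,145,400,205,4))
hsv=cv2.cvtColor(im,cv2.COLOR_BGR2HSV)
for p in [(195,238),(195,255),(457,228),(465,244),(263,162),(263,181),(310,157),(385,195),(459,165),(500,165),(500,177),(235,170)]:
    print(p,im[p[1],p[0]],hsv[p[1],p[0]])
E
```

```text
(195, 238) [ 61  99 182] [  9 170 182]
(195, 255) [ 50  77 136] [  9 161 136]
(457, 228) [ 62  98 178] [  9 166 178]
(465, 244) [ 62  97 180] [  9 167 180]
(263, 162) [ 63 101 181] [ 10 166 181]
(263, 181) [ 54  87 157] [ 10 167 157]
(310, 157) [109 154 201] [ 15 117 201]
(385, 195) [109 153 200] [ 15 116 200]
(459, 165) [183 177 175] [113  11 183]
(500, 165) [106 150 194] [ 15 116 194]
(500, 177) [116 162 210] [ 15 114 210]
(235, 170) [ 32  43 223] [  2 218 223]
```

View pics/c1.png

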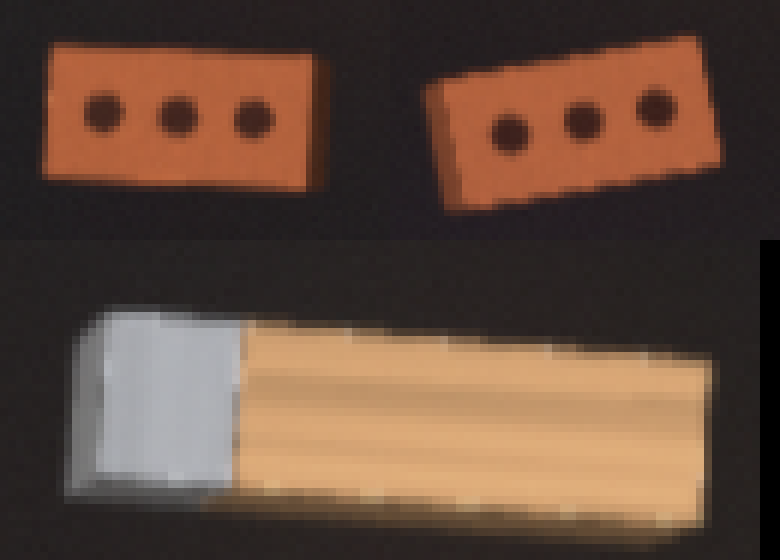

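View pics/c2.png

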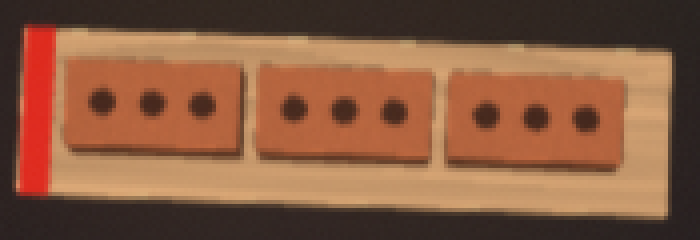

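```bash
cat > meas.py <<'E'
from h import *
def fitdots(s,box,z,thr=110):
    a,b,c,d=box; im=s["img"][b:d,a:c].astype(float); k=4
    im=cv2.resize(s["img"][b:d,a:c],None,fx=k,fy=k,interpolation=cv2.INTER_CUBIC)
    hsv=cv2.cvtColor(im,cv2.COLOR_BGR2HSV)
    top=((hsv[...,0]<14)&(hsv[...,1]>135)&(hsv[...,2]>150)).astype(np.uint8)
    top=cv2.morphologyEx(top,cv2.MORPH_OPEN,np.ones((5,5)))
    cs,_=cv2.findContours(top,cv2.RETR_CCOMP,cv2.CHAIN_APPROX_NONE)
    out=[]
    for q in cs:
        if cv2.contourArea(q)<4000: continue
        pts=np.array([ray(s,(p[0][0]+.5)/k-.5+a,(p[0][1]+.5)/k-.5+b,z)[:2] for p in q])
        (cx,cy),(w,h),an=cv2.minAreaRect((pts*1000).astype(np.float32))
        M=cv2.moments(q); 
        # hole blobs inside the contour
        m=np.zeros(top.shape,np.uint8);cv2.drawContours(m,[q],-1,1,-1)
        m=cv2.erode(m,np.ones((9,9)))
        dk=(m&(hsv[...,2]<thr)).astype(np.uint8)
        n,_,st,ce=cv2.connectedComponentsWithStats(dk)
        D=[ray(s,(ce[i][0]+.5)/k-.5+a,(ce[i][1]+.5)/k-.5+b,z)[:2] for i in range(1,n) if st[i][4]>100]
        D=np.array(sorted(D,key=lambda p:p[1]))
        o=dict(rect=(round(cx,1),round(cy,1),round(w,1),round(h,1),round(an,2)))
        if len(D)==3:
            v=D[2]-D[0]; o["dots"]=((D.mean(0)*1000).round(1).tolist(), round(float(np.degrees(np.arctan2(-v[0],v[1]))),2), (np.linalg.norm(v)*1000).round(1))
        else: o["nd"]=len(D)
        out.append(o)
    return out
E
cat > m1.py <<'E'
from meas import *
import sys
s=ctrl.snapshot("top")
print("A",fitdots(s,(160,220,235,270),.04))
print("B",fitdots(s,(422,205,497,262),.04))
for o in fitdots(s,(225,145,400,205),.052): print("W",o)
im=s["img"];hsv=cv2.cvtColor(im,cv2.COLOR_BGR2HSV)
m=((abs(hsv[...,0].astype(int)-15)<4)&(hsv[...,1]>90)&(hsv[...,2]>150)).astype(np.uint8)
for nm,box,z,mm in (("board",(225,145,400,205),.012,m|((hsv[...,0]<14)&(hsv[...,2]>90)&(hsv[...,1]>135)).astype(np.uint8)),("barwood",(440,145,535,185),.04,m)):
    a,b,c,d=box; q=mm[b:d,a:c]
    cs,_=cv2.findContours(q,cv2.RETR_EXTERNAL,cv2.CHAIN_APPROX_NONE); q=max(cs,key=cv2.contourArea)
    P=(np.array([ray(s,p[0][0]+a,p[0][1]+b,z)[:2] for p in q])*1000).astype(np.float32)
    r=cv2.minAreaRect(P);print(nm,np.round(r[0],1),np.round(r[1],1),r[2].__round__(2),np.round(cv2.boxPoints(r),1).tolist())
E
python3 m1.py
```

```text
A [{'rect': (436.5, 277.2, 89.8, 45.1, 86.88), 'dots': ([436.7, 277.2], -3.25, np.float64(52.1))}]
B [{'rect': (447.6, -274.7, 45.2, 91.4, 9.04), 'dots': ([447.9, -275.5], 9.08, np.float64(52.0))}]
W {'rect': (577.2, -66.6, 92.7, 46.3, 87.4), 'dots': ([577.4, -67.2], -2.85, np.float64(52.0))}
W {'rect': (582.2, 33.0, 92.5, 46.2, 87.04), 'dots': ([582.3, 32.8], -2.85, np.float64(52.2))}
W {'rect': (587.1, 133.4, 91.3, 46.4, 87.24), 'dots': ([587.3, 132.8], -2.82, np.float64(52.1))}
W {'rect': (584.4, 192.3, 18.1, 87.5, 87.15), 'nd': 0}
board [582.4  33.5] [349.6  93.2] 87.32 [[527.7000122070312, -139.0], [620.7999877929688, -143.3000030517578], [637.0999755859375, 205.89999389648438], [544.0, 210.3000030517578]]
barwood [ 588.5 -363.9] [123.4  44.4] 84.73 [[560.7000122070312, -423.29998779296875], [604.9000244140625, -427.3999938964844], [616.2999877929688, -304.5], [572.0999755859375, -300.3999938964844]]
```

```bash
cat > go.py <<'E'
import sys
from h import *
from scipy.spatial.transform import Rotation as Ro
def go(x,y,z,yaw):
    o=ctrl.get_obs()
    R=Ro.from_euler("xyz",o["orientation"],degrees=True);T=Ro.from_euler("xyz",[180,0,yaw],degrees=True)
    d=R.inv().apply(np.array([x,y,z])/1000-o["tool_pos"]); a=(R.inv()*T).as_rotvec()
    print("t",round(float(o["clock"]),2),"pos",np.round(o["tool_pos"]*1000,1),np.round(o["orientation"],2),"F",np.round(o["force"],1),"open",round(o["opening"]*1000,1),"J",np.round(o["joint_pos"],0))
    print("ROW",[round(float(v),4) for v in np.r_[d,a]], "rows>=",round(max(np.linalg.norm(d)/.0625,np.degrees(np.linalg.norm(a))/10.7),1))
if __name__=="__main__": go(*map(float,sys.argv[1:5]))
E
python3 go.py 436.6 277.2 120 -93.2
python3 - <<'E'
from meas import *
s=ctrl.snapshot("scene")
im=s["img"]
for nm,X in dict(A=(.4367,.2772,.04),B=(.4479,-.2755,.04),W=(.5823,.0328,.052),W1=(.5873,.1328,.052),W2=(.5774,-.0672,.052),bar=(.5942,-.3025,.04)).items():
    u=proj(s,X);print(nm,u.round(1)); cv2.drawMarker(im,tuple(int(round(v)) for v in u),(255,255,0),cv2.MARKER_CROSS,7,1)
cv2.imwrite("pics/s1.png",cv2.resize(im[200:350,130:430],(800,400),interpolation=cv2.INTER_CUBIC))
E
```

```text
t 0.2 pos [250.2 626.6 243. ] [ 1.7994e+02 -1.0000e-02 -2.1770e+01] F [-0.1 -0.5 -0.2] open 87.4 J [ 85.  21.   1.  -0. -70. -17.]
ROW [0.3027, 0.2553, 0.1233, 0.0008, -0.0007, 1.2468] rows>= 6.7
A [395.7 218.4]
B [198.2 268.6]
W [339.6 267.3]
W1 [377.7 258.6]
W2 [299.3 276.5]
bar [198.3 313.3]
```

View pics/s1.png

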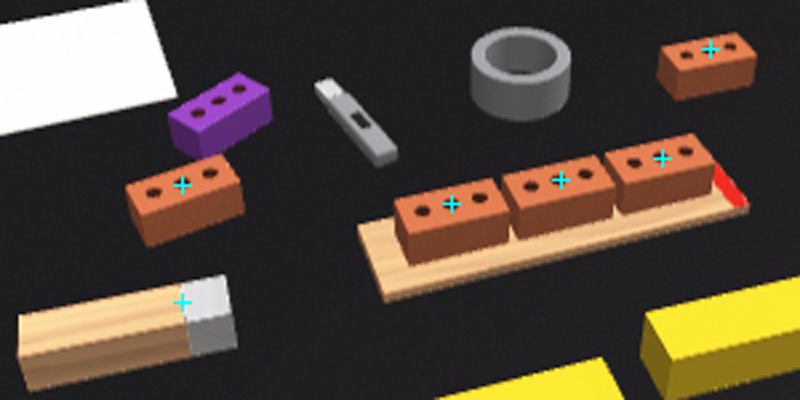

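In the scene view the points I measured land on the middle dots and on the bar's wood/steel line, so the two views agree to about a pixel. Moving to brick A.

```bash
python3 -m handwheel '[[0.04,0.034,0.016,0,0,0.18],[0.08,0.07,0.033,0,0,0.36],[0.12,0.10,0.05,0,0,0.54],[0.16,0.135,0.065,0,0,0.72],[0.20,0.17,0.08,0,0,0.9],[0.24,0.20,0.10,0,0,1.08],[0.28,0.235,0.115,0,0,1.2468],[0.3027,0.2553,0.1233,0,0,1.2468]]' -0.5; python3 go.py 436.6 277.2 24 -93.2
```

```text
clock: 1.25
tool_pos: [0.4371, 0.2751, 0.1195]
orientation: [180.0, -0.1, -93.4]
force: [0.8, 0.4, -0.2]
opening: 0.0656
t 1.25 pos [437.1 275.1 119.5] [ 1.7996e+02 -5.0000e-02 -9.3420e+01] F [ 0.8  0.4 -0.2] open 65.6 J [ 54.  13. -29.  -0. -49. -57.]
ROW [-0.0022, 0.0005, 0.0955, 0.0008, -0.0009, -0.0038] rows>= 1.5
```

```bash
python3 -m handwheel '[[0,0,0.035,0,0,0],[0,0,0.07,0,0,0],[0,0,0.09,0,0,0],[0,0,0.0955,0,0,0],[0,0,0.0955,0,0,0]]'; python3 go.py 436.6 277.2 24 -93.2
```

```text
clock: 1.88
tool_pos: [0.4369, 0.2777, 0.025]
orientation: [-180.0, -0.0, -93.2]
force: [-0.0, -0.5, 0.2]
opening: 0.0662
t 1.88 pos [436.9 277.7  25. ] [-1.800e+02 -1.000e-02 -9.318e+01] F [-0.  -0.5  0.2] open 66.2 J [ 54.  20. -34.   0. -36. -57.]
ROW [0.0005, 0.0002, 0.001, -0.0, -0.0001, 0.0003] rows>= 0.0
```

```bash
python3 -m handwheel '[[0,0,0,0,0,0],[0,0,0,0,0,0],[0,0,0,0,0,0],[0,0,0,0,0,0]]' 1; python3 go.py 436.6 277.2 150 -93.2
```

```text
clock: 2.38
tool_pos: [0.4367, 0.2778, 0.0254]
orientation: [-180.0, 0.0, -93.2]
force: [-3.6, -0.5, 6.7]
opening: 0.0461
t 2.38 pos [436.7 277.8  25.4] [-1.7998e+02  4.0000e-02 -9.3190e+01] F [-3.6 -0.5  6.7] open 46.1 J [ 54.  20. -34.  -0. -36. -57.]
ROW [0.0005, 0.0, -0.1246, -0.0003, 0.0007, 0.0001] rows>= 2.0
```

```bash
python3 -m handwheel '[[0,0,-0.04,0,0,0],[0,0,-0.09,0,0,0],[0,0,-0.12,0,0,0],[0,0,-0.125,0,0,0]]'; python3 go.py 584.8 83.2 130 -92.85
```

```text
clock: 2.88
tool_pos: [0.4372, 0.2782, 0.1515]
orientation: [-179.9, 0.2, -93.2]
force: [0.7, -0.2, -4.7]
opening: 0.0457
t 2.88 pos [437.2 278.2 151.5] [-179.89    0.18  -93.2 ] F [ 0.7 -0.2 -4.7] open 45.7 J [ 54.  10. -26.  -0. -53. -57.]
ROW [0.1865, -0.1582, 0.0212, -0.002, 0.0031, -0.0061] rows>= 3.9
```

```bash
python3 -m handwheel '[[0.035,-0.03,0,0,0,0],[0.075,-0.063,0,0,0,0],[0.115,-0.097,0.005,0,0,-0.003],[0.15,-0.127,0.01,0,0,-0.006],[0.175,-0.149,0.018,0,0,-0.006],[0.1865,-0.1582,0.0212,0,0,-0.006],[0.1865,-0.1582,0.0212,0,0,-0.006],[0.1865,-0.1582,0.0212,0,0,-0.006]]'; python3 go.py 584.8 83.2 80 -92.85
```

```text
clock: 3.88
tool_pos: [0.5836, 0.083, 0.128]
orientation: [179.9, -0.0, -92.8]
force: [0.2, 0.6, -3.8]
opening: 0.0455
t 3.88 pos [583.6  83.  128. ] [ 1.7994e+02 -1.0000e-02 -9.2840e+01] F [ 0.2  0.6 -3.8] open 45.5 J [ 27.  18. -19.  -0. -53. -30.]
ROW [-0.0003, -0.0012, 0.048, 0.001, -0.0002, 0.0002] rows>= 0.8
```

```bash
python3 -m handwheel '[[0,-0.0012,0.02,0,0,0],[0,-0.0012,0.036,0,0,0],[0,-0.0012,0.046,0,0,0],[0,-0.0012,0.046,0,0,0],[0,-0.0012,0.046,0,0,0]]'; python3 go.py 584.8 83.2 77 -92.85
python3 - <<'E'
from h import *
for n in("top","scene"):
    s=ctrl.snapshot(n);im=s["img"]
    im=im[130:210,220:410] if n=="top" else im[215:325,255:425]
    cv2.imwrite(f"pics/{n}2.png",cv2.resize(im,None,fx=4,fy=4,interpolation=cv2.INTER_CUBIC))
E
```

```text
clock: 4.5
tool_pos: [0.5858, 0.0827, 0.083]
orientation: [-180.0, 0.0, -92.8]
force: [-0.2, -1.4, -4.0]
opening: 0.0461
t 4.5 pos [585.8  82.7  83. ] [-1.7996e+02  1.0000e-02 -9.2830e+01] F [-0.2 -1.4 -4. ] open 46.1 J [ 27.  21. -21.   0. -47. -30.]
ROW [-0.0005, 0.0011, 0.006, -0.0007, 0.0001, 0.0003] rows>= 0.1
```

View pics/top2.png

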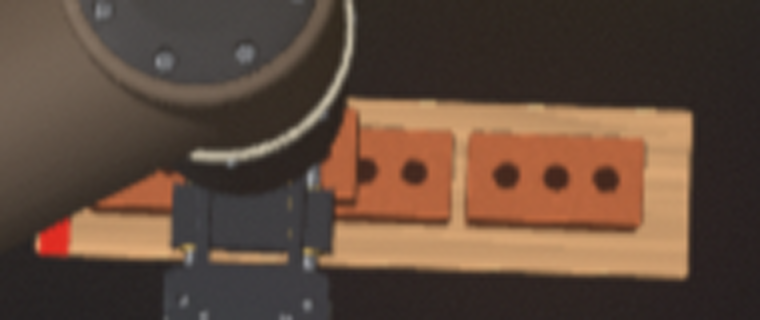

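View pics/scene2.png

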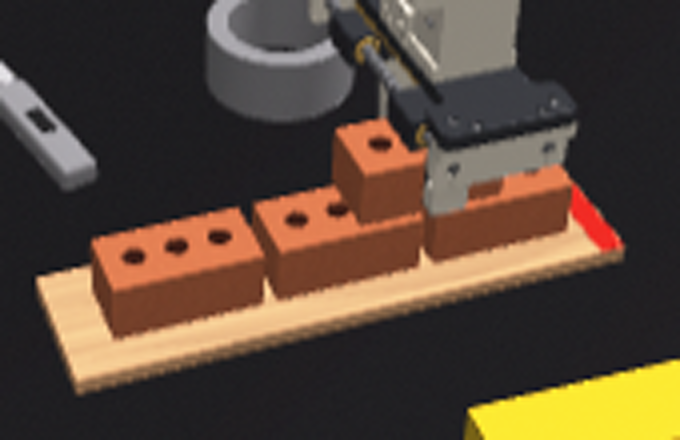

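```bash
cat > avg.py <<'E'
from go import *
def avg(n=4):
    P=[];O=[]
    for _ in range(n):
        ctrl.snapshot("top"); o=ctrl.get_obs(); P.append(o["tool_pos"]*1000);O.append(o["joint_pos"])
    print(np.round(P,1).tolist(),"mean",np.mean(P,0).round(2),"std",np.std(P,0).round(2),"F",o["force"].round(1),"yaw",o["orientation"].round(2),"t",o["clock"])
if __name__=="__main__": avg()
E
python3 avg.py
```

```text
[[585.9, 82.6, 83.2], [585.8, 82.5, 83.1], [585.7, 82.5, 83.0], [585.7, 82.5, 82.9]] mean [585.76  82.52  83.06] std [0.08 0.03 0.1 ] F [ 0.1  0.5 -3.8] yaw [-1.7997e+02  2.0000e-02 -9.2860e+01] t 4.8
```

```bash
python3 -m handwheel '[[-0.0007,0.001,0.002,0,0,0],[-0.0007,0.001,0.004,0,0,0],[-0.0007,0.001,0.005,0,0,0],[-0.0007,0.001,0.0057,0,0,0],[-0.0007,0.001,0.0057,0,0,0]]'; python3 avg.py
```

```text
clock: 5.42
tool_pos: [0.5844, 0.0831, 0.0775]
orientation: [180.0, -0.0, -92.8]
force: [-4.9, -0.5, 5.7]
opening: 0.0458
[[584.4, 83.2, 77.5], [584.4, 83.1, 77.5], [584.4, 83.1, 77.5], [584.4, 83.2, 77.5]] mean [584.38  83.15  77.46] std [0.01 0.01 0.  ] F [-4.6 -1.2  5.9] yaw [-180.     -0.    -92.84] t 5.625
```

```bash
python3 -m handwheel '[[0,0,0,0,0,0],[0,0,0,0,0,0],[0,0,0,0,0,0],[0,0,-0.015,0,0,0],[0,0,-0.05,0,0,0],[0,0,-0.09,0,0,0],[0,0,-0.1,0,0,0]]' -0.5; python3 go.py 447.8 -275.3 120 -80.9
```

```text
clock: 6.5
tool_pos: [0.5862, 0.0837, 0.181]
orientation: [-179.7, 0.1, -92.8]
force: [-0.1, -0.2, 0.1]
opening: 0.0661
t 6.5 pos [586.2  83.7 181. ] [-1.7969e+02  1.2000e-01 -9.2820e+01] F [-0.1 -0.2  0.1] open 66.1 J [ 27.  15. -15.   0. -59. -30.]
ROW [0.3655, 0.1209, 0.0596, -0.0057, 0.0016, -0.2081] rows>= 6.2
```

```bash
python3 -m handwheel '[[0.04,0.013,0,0,0,-0.03],[0.09,0.03,0,0,0,-0.06],[0.145,0.048,0.01,0,0,-0.1],[0.2,0.066,0.02,0,0,-0.14],[0.255,0.084,0.03,0,0,-0.17],[0.31,0.103,0.045,0,0,-0.208],[0.35,0.116,0.057,0,0,-0.208],[0.3655,0.1209,0.0596,0,0,-0.208]]'; python3 -m handwheel '[[0,0,0,0,0,0],[0,0,0,0,0,0],[0,0,0.02,0,0,0]]' ;python3 go.py 447.8 -275.3 25 -80.9
python3 - <<'E'
from meas import *
s=ctrl.snapshot("top")
for o in fitdots(s,(225,135,400,205),.092): print("W92",o)
for o in fitdots(s,(225,135,400,205),.052): print("W52",o)
cv2.imwrite("pics/top3.png",cv2.resize(s["img"][130:310,220:520],None,fx=2.6,fy=2.6))
E
```

```text
clock: 7.5
tool_pos: [0.4439, -0.2775, 0.1166]
orientation: [179.9, 0.0, -81.1]
force: [-0.9, 1.1, 0.7]
opening: 0.0659
clock: 7.88
tool_pos: [0.4477, -0.2752, 0.0989]
orientation: [-179.8, -0.1, -80.8]
force: [-0.3, -0.8, 0.1]
opening: 0.0658
t 7.88 pos [ 447.7 -275.2   98.9] [-1.7977e+02 -1.0000e-01 -8.0830e+01] F [-0.3 -0.8  0.1] open 65.8 J [-10.  15. -29.   0. -46.  19.]
ROW [-0.0001, 0.0002, 0.0739, -0.004, -0.0018, 0.0012] rows>= 1.2
W92 {'rect': (575.2, 11.5, 47.5, 44.8, 86.95), 'nd': 1}
W92 {'rect': (584.9, 105.1, 137.6, 50.4, 89.24), 'nd': 5}
W92 {'rect': (578.4, 186.9, 17.6, 84.8, 87.18), 'nd': 0}
W52 {'rect': (581.1, 11.3, 49.0, 46.2, 86.95), 'nd': 1}
W52 {'rect': (591.1, 107.9, 142.1, 52.0, 89.24), 'nd': 5}
W52 {'rect': (584.4, 192.3, 18.1, 87.5, 87.18), 'nd': 0}
```

View pics/top3.png

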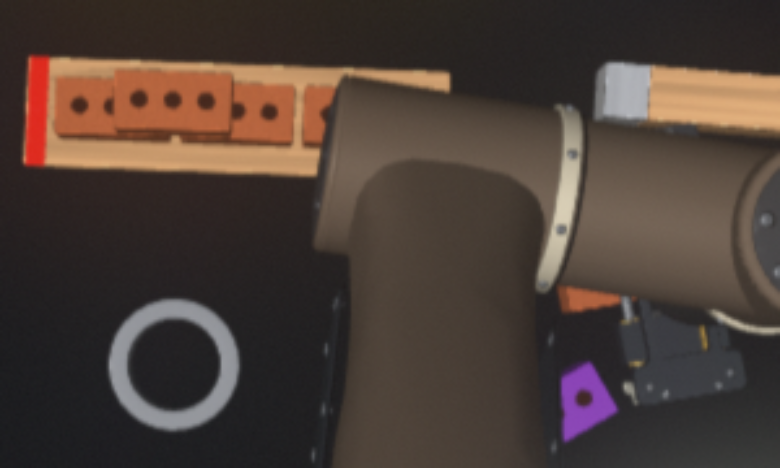

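Brick A is on the wall, with its dots at about (273,168), (286,168) and (299,169). I'll check where it sits, then descend on B.

```bash
cat > dots.py <<'E'
from h import *
def dots(s,box,z,exp=3,thr=100,save=None):
    a,b,c,d=box;k=6
    im=cv2.resize(s["img"][b:d,a:c],None,fx=k,fy=k,interpolation=cv2.INTER_CUBIC)
    hsv=cv2.cvtColor(im,cv2.COLOR_BGR2HSV)
    if save: cv2.imwrite(save,im)
    n,_,st,ce=cv2.connectedComponentsWithStats((hsv[...,2]<thr).astype(np.uint8))
    D=[]
    for i in range(1,n):
        x,y,w,h,ar=st[i]
        if ar>150 and x>0 and y>0 and x+w<im.shape[1] and y+h<im.shape[0]: D.append(ray(s,(ce[i][0]+.5)/k-.5+a,(ce[i][1]+.5)/k-.5+b,z)[:2]*1000)
    D=np.array(sorted(D,key=lambda p:p[1])); 
    print(D.round(1).tolist())
    if len(D)==3:
        v=D[2]-D[0]; print("mean",D.mean(0).round(1),"yaw",np.degrees(np.arctan2(-v[0],v[1])).round(2),"len",np.linalg.norm(v).round(1))
if __name__=="__main__":
    s=ctrl.snapshot("top"); dots(s,(266,160,307,178),.092,save="pics/d1.png")
E
python3 dots.py
python3 -m handwheel '[[0,0,0.03,0,0,0],[0,0,0.06,0,0,0],[0,0,0.073,0,0,0],[0,0,0.0739,0,0,0],[0,0,0.0739,0,0,0]]'; python3 avg.py
```

```text
[[584.2, 56.1], [585.5, 82.1], [586.7, 108.3]]
mean [585.5  82.2] yaw -2.74 len 52.2
clock: 8.6
tool_pos: [0.4465, -0.2759, 0.0244]
orientation: [-179.9, -0.0, -80.9]
force: [-0.9, 0.2, 1.3]
opening: 0.0662
[[446.5, -275.9, 24.5], [446.4, -276.0, 24.4], [446.2, -275.9, 24.3], [446.1, -275.9, 24.2]] mean [ 446.29 -275.94   24.36] std [0.14 0.01 0.11] F [-0.1  0.1  0.1] yaw [-1.7992e+02 -3.0000e-02 -8.0930e+01] t 8.8
```

View pics/d1.png

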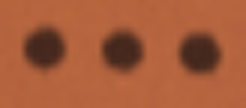

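```bash
python3 -m handwheel '[[0,-0.0015,0,0,0,0],[0,-0.0015,0,0,0,0],[0,-0.0015,0,0,0,0],[0,-0.0015,0,0,0,0],[0,-0.0015,0,0,0,0]]' 1; python3 avg.py
```

```text
clock: 9.43
tool_pos: [0.4468, -0.2756, 0.0235]
orientation: [180.0, 0.0, -80.9]
force: [-1.3, 0.5, 4.3]
opening: 0.0461
[[446.9, -275.6, 23.4], [446.8, -275.6, 23.4], [446.8, -275.6, 23.4], [446.8, -275.6, 23.4]] mean [ 446.83 -275.63   23.44] std [0.01 0.01 0.01] F [-3.   0.6  6.6] yaw [179.98   0.   -80.94] t 9.625
```

```bash
python3 -m handwheel '[[0,0,-0.04,0,0,0],[0,0,-0.09,0,0,0],[0,0,-0.12,0,0,0],[0,0,-0.125,0,0,0]]'; python3 go.py 579.9 -17.3 150 -92.85
```

```text
clock: 10.12
tool_pos: [0.4482, -0.2756, 0.1499]
orientation: [-179.8, -0.1, -80.9]
force: [0.7, 1.3, -3.7]
opening: 0.0461
t 10.12 pos [ 448.2 -275.6  149.9] [-1.7978e+02 -6.0000e-02 -8.0940e+01] F [ 0.7  1.3 -3.7] open 46.1 J [-10.  11. -26.  -0. -53.  19.]
ROW [-0.2344, -0.1707, 0.0003, -0.0039, -0.0007, 0.2079] rows>= 4.6
```

```bash
python3 -m handwheel '[[-0.03,-0.022,0,0,0,0.03],[-0.07,-0.05,0,0,0,0.07],[-0.115,-0.084,0,0,0,0.11],[-0.16,-0.117,0,0,0,0.15],[-0.2,-0.146,0,0,0,0.18],[-0.225,-0.164,0,0,0,0.208],[-0.2344,-0.1707,0,0,0,0.208],[-0.2344,-0.1707,0,0,0,0.208]]'; python3 -m handwheel '[[0,0,0.02,0,0,0],[0,0,0.045,0,0,0],[0,0,0.06,0,0,0],[0,0,0.065,0,0,0],[0,0,0.065,0,0,0],[0,0,0.065,0,0,0]]'; python3 avg.py; python3 go.py 579.9 -17.3 75.4 -92.85
```

```text
clock: 11.12
tool_pos: [0.578, -0.0169, 0.1467]
orientation: [179.9, -0.0, -92.8]
force: [-0.1, -0.6, -3.3]
opening: 0.0461
clock: 11.88
tool_pos: [0.5793, -0.0172, 0.0842]
orientation: [-179.9, 0.0, -92.8]
force: [0.0, -0.3, -3.7]
opening: 0.0459
[[579.2, -17.1, 84.2], [579.2, -17.1, 84.1], [579.1, -17.1, 84.0], [579.0, -17.1, 83.9]] mean [579.11 -17.11  84.07] std [0.09 0.01 0.11] F [-0.3 -0.  -3.6] yaw [-1.7995e+02  2.0000e-02 -9.2840e+01] t 12.075
t 12.07 pos [579.  -17.1  83.9] [-1.7995e+02  2.0000e-02 -9.2840e+01] F [-0.3 -0.  -3.6] open 45.7 J [ 18.  20. -23.   0. -47. -20.]
ROW [0.0001, -0.0009, 0.0085, -0.0009, 0.0003, 0.0001] rows>= 0.1
```

```bash
python3 -m handwheel '[[0,-0.0005,0.003,0,0,0],[0,-0.0005,0.006,0,0,0],[0,-0.0005,0.0075,0,0,0],[0,-0.0005,0.0082,0,0,0],[0,-0.0005,0.0082,0,0,0]]'; python3 avg.py
```

```text
clock: 12.7
tool_pos: [0.579, -0.0173, 0.0754]
orientation: [180.0, -0.0, -92.8]
force: [-3.7, 0.3, 3.0]
opening: 0.0458
[[579.0, -17.3, 75.4], [579.0, -17.3, 75.5], [579.0, -17.3, 75.5], [579.0, -17.3, 75.5]] mean [579.03 -17.29  75.46] std [0.01 0.   0.01] F [-4.7  0.6  5.5] yaw [179.99  -0.   -92.85] t 12.9
```

Contact made. Releasing and lifting clear.

```bash
python3 -m handwheel '[[0,0,0,0,0,0],[0,0,0,0,0,0],[0,0,0,0,0,0],[0,0,-0.015,0,0,0],[0,0,-0.05,0,0,0],[0,0,-0.09,0,0,0],[0,0,-0.1,0,0,0]]' -0.5; python3 go.py 594.2 -302.5 120 -95.3
```

```text
clock: 13.78
tool_pos: [0.5809, -0.017, 0.1793]
orientation: [-179.7, 0.1, -92.8]
force: [0.2, 0.4, -0.5]
opening: 0.0661
t 13.78 pos [580.9 -17.  179.3] [-1.7967e+02  7.0000e-02 -9.2820e+01] F [ 0.2  0.4 -0.5] open 66.1 J [ 18.  14. -17.   0. -58. -20.]
ROW [0.2846, -0.027, 0.0591, -0.0057, 0.0014, 0.0432] rows>= 4.7
```

```bash
python3 -m handwheel '[[0.03,-0.002,0,0,0,0],[0.08,-0.007,0,0,0,0.01],[0.13,-0.012,0.01,0,0,0.02],[0.18,-0.017,0.02,0,0,0.03],[0.23,-0.021,0.035,0,0,0.043],[0.265,-0.025,0.05,0,0,0.043],[0.2846,-0.027,0.059,0,0,0.043],[0.2846,-0.027,0.059,0,0,0.043]]'; python3 avg.py; python3 go.py 594.2 -302.5 25 -95.3
python3 - <<'E'
from dots import *
s=ctrl.snapshot("top")
cv2.imwrite("pics/top4.png",cv2.resize(s["img"][130:310,220:520],None,fx=2.6,fy=2.6))
dots(s,(266,160,307,178),.092)
dots(s,(318,160,357,182),.092,save="pics/d2.png")
E
```

```text
clock: 14.78
tool_pos: [0.5913, -0.3037, 0.1151]
orientation: [179.9, 0.0, -95.4]
force: [-0.8, 0.0, 0.1]
opening: 0.0658
[[591.8, -302.9, 115.9], [592.1, -302.4, 116.4], [592.4, -302.1, 116.8], [592.5, -301.9, 117.0]] mean [ 592.18 -302.3   116.52] std [0.27 0.38 0.4 ] F [ 0.5 -0.2 -0.2] yaw [-179.94   -0.    -95.25] t 14.975
t 14.97 pos [ 592.5 -301.9  117. ] [-179.94   -0.    -95.25] F [ 0.5 -0.2 -0.2] open 66.0 J [-10.  25. -10.  -0. -55.   5.]
ROW [0.0005, -0.0017, 0.092, -0.001, -0.0001, 0.0009] rows>= 1.5
[[584.2, 56.2], [585.6, 82.2], [586.7, 108.4]]
mean [585.5  82.2] yaw -2.72 len 52.2
[[579.0, -42.8], [580.2, -16.9], [581.6, 9.1]]
mean [580.3 -16.9] yaw -2.86 len 52.0
```

View pics/top4.png

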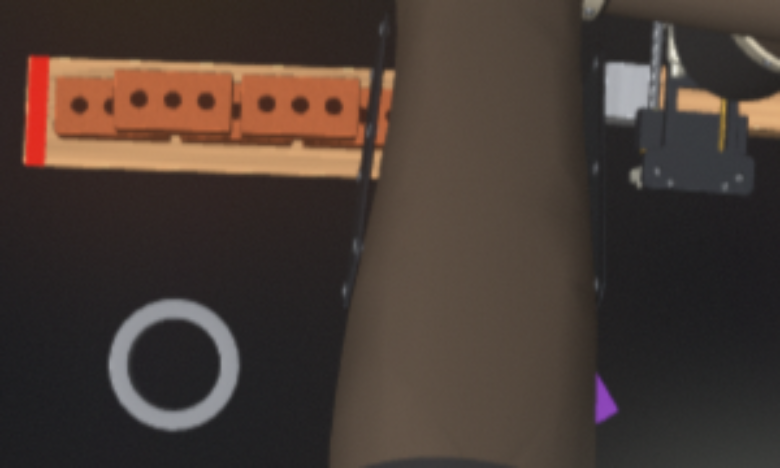

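Both bricks are within 1 mm of their seats. Brick B shows at (580.3, -16.9) mm and A at (585.5, 82.2) mm. Descending on the bar at the wood/steel line.

```bash
python3 -m handwheel '[[0.0004,-0.0015,0.03,0,0,0],[0.0004,-0.0015,0.06,0,0,0],[0.0004,-0.0015,0.085,0,0,0],[0.0004,-0.0015,0.0945,0,0,0],[0.0004,-0.0015,0.0945,0,0,0],[0.0004,-0.0015,0.0945,0,0,0]]'; python3 avg.py; python3 go.py 594.2 -302.5 24 -95.3
python3 - <<'E'
from h import *
s=ctrl.snapshot("scene")
cv2.imwrite("pics/s4.png",cv2.resize(s["img"][240:360,110:310],None,fx=4,fy=4))
E
```

```text
clock: 15.78
tool_pos: [0.5944, -0.3034, 0.023]
orientation: [-179.9, -0.0, -95.3]
force: [-0.3, -0.7, -0.6]
opening: 0.0655
[[594.3, -303.4, 23.0], [594.2, -303.5, 22.9], [594.1, -303.5, 22.8], [593.9, -303.5, 22.6]] mean [ 594.12 -303.48   22.84] std [0.16 0.03 0.18] F [-0.9  0.6  0.8] yaw [-1.7992e+02 -1.0000e-02 -9.5310e+01] t 15.975
t 15.97 pos [ 593.9 -303.5   22.6] [-1.7992e+02 -1.0000e-02 -9.5310e+01] F [-0.9  0.6  0.8] open 65.7 J [-10.  31. -14.   0. -45.   5.]
ROW [-0.001, -0.0002, -0.0014, -0.0014, -0.0002, -0.0002] rows>= 0.0
```

View pics/s4.png

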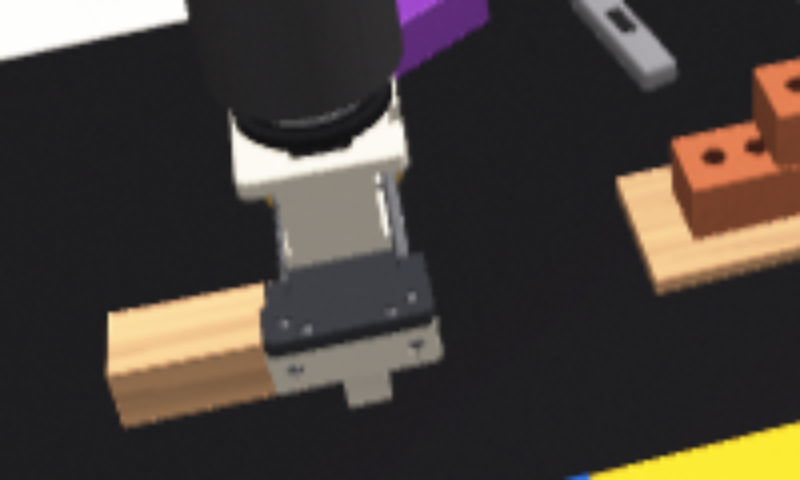

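```bash
python3 -m handwheel '[[-0.0013,0,-0.002,0,0,0],[-0.0013,0,-0.002,0,0,0],[-0.0013,0,-0.002,0,0,0]]'; python3 -m handwheel '[[0,0,0,0,0,0],[0,0,0,0,0,0],[0,0,0,0,0,0],[0,0,0,0,0,0],[0,0,0,0,0,0]]' 1; python3 avg.py;
```

```text
clock: 16.4
tool_pos: [0.5936, -0.3021, 0.0237]
orientation: [-180.0, 0.0, -95.3]
force: [0.1, -0.5, 0.4]
opening: 0.0659
clock: 17.02
tool_pos: [0.5936, -0.3021, 0.0236]
orientation: [180.0, -0.0, -95.3]
force: [0.6, -0.1, -0.5]
opening: 0.0438
[[593.6, -302.1, 23.6], [593.6, -302.1, 23.6], [593.6, -302.1, 23.6], [593.6, -302.1, 23.6]] mean [ 593.57 -302.08   23.61] std [0.01 0.01 0.01] F [-0.6  0.4 -0.9] yaw [180.     0.   -95.32] t 17.225
```

```bash
python3 -m handwheel '[[0,0,-0.008,0,0,0],[0,0,-0.02,0,0,0],[0,0,-0.035,0,0,0],[0,0,-0.045,0,0,0],[0,0,-0.045,0,0,0]]'; python3 - <<'E'
from h import *
o=ctrl.get_obs();print(o["force"].round(1),o["moment"].round(2),o["opening"])
s=ctrl.snapshot("scene")
cv2.imwrite("pics/s5.png",cv2.resize(s["img"][220:360,110:310],None,fx=4,fy=4))
E
```

```text
clock: 17.85
tool_pos: [0.5943, -0.3023, 0.0702]
orientation: [-179.9, -0.0, -95.3]
force: [-0.1, -0.1, -7.4]
opening: 0.0439
[-0.1 -0.1 -7.4] [ 0.08 -0.02 -0.02] 0.043867308796996136
```

View pics/s5.png

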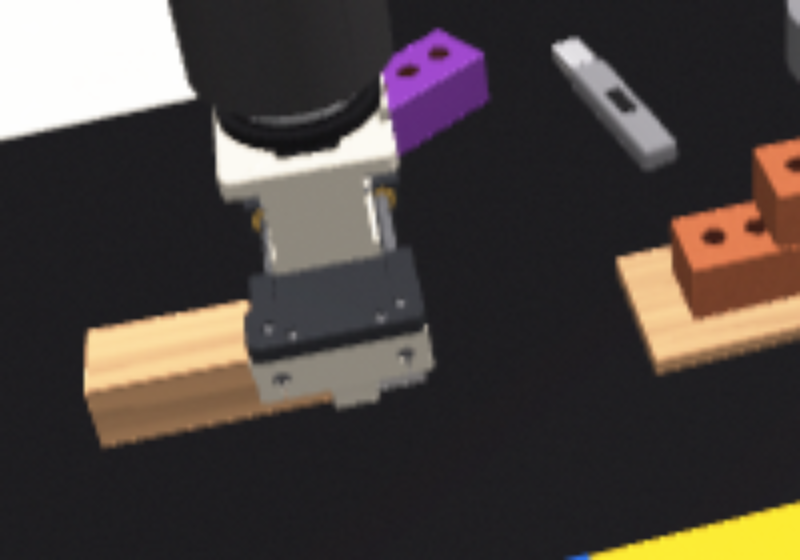

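```bash
python3 -m handwheel '[[0,0,-0.015,0,0,0],[0,0,-0.04,0,0,0],[0,0,-0.065,0,0,0],[0,0,-0.08,0,0,0],[0,0,-0.09,0,0,0],[0,0,-0.09,0,0,0]]';  python3 go.py 584.1 77.1 155 -92.85
```

```text
clock: 18.65
tool_pos: [0.5937, -0.3021, 0.1591]
orientation: [-180.0, -0.0, -95.3]
force: [-0.6, -0.2, -7.3]
opening: 0.0438
t 18.65 pos [ 593.7 -302.1  159.1] [-179.95   -0.    -95.32] F [-0.6 -0.2 -7.3] open 43.8 J [-10.  23.  -7.  -0. -60.   5.]
ROW [-0.3767, 0.0447, 0.0041, -0.0008, -0.0, -0.0431] rows>= 6.1
```

```bash
python3 -m handwheel '[[-0.012,0.0014,0,0,0,0],[-0.04,0.0047,0,0,0,-0.005],[-0.075,0.009,0,0,0,-0.01],[-0.11,0.013,0,0,0,-0.015],[-0.145,0.017,0,0,0,-0.02],[-0.18,0.0214,0,0,0,-0.025],[-0.215,0.0255,0,0,0,-0.03],[-0.25,0.03,0,0,0,-0.035]]'; python3 go.py 584.1 77.1 155 -92.85
```

```text
clock: 19.65
tool_pos: [0.586, -0.0487, 0.1578]
orientation: [179.9, -0.0, -93.3]
force: [0.8, 0.3, -7.7]
opening: 0.0438
t 19.65 pos [586.  -48.7 157.8] [ 1.7992e+02 -1.0000e-02 -9.3290e+01] F [ 0.8  0.3 -7.7] open 43.8 J [ 14.  16. -17.  -0. -56. -18.]
ROW [-0.1255, 0.0091, 0.0028, 0.0014, -0.0001, -0.0077] rows>= 2.0
```

```bash
python3 -m handwheel '[[-0.035,0.0025,0,0,0,-0.002],[-0.07,0.005,0,0,0,-0.005],[-0.1,0.007,0,0,0,-0.0077],[-0.118,0.0085,0,0,0,-0.0077],[-0.1255,0.0091,0.002,0,0,-0.0077],[-0.1255,0.0091,0.003,0,0,-0.0077],[-0.1255,0.0091,0.003,0,0,-0.0077]]'; python3 avg.py; python3 go.py 584.1 77.1 122 -92.85
```

```text
clock: 20.52
tool_pos: [0.5848, 0.0746, 0.1554]
orientation: [180.0, -0.0, -92.9]
force: [-0.6, -0.5, -7.9]
opening: 0.0438
[[584.9, 74.6, 155.5], [585.0, 74.6, 155.6], [585.1, 74.7, 155.7], [585.1, 74.8, 155.7]] mean [585.03  74.68 155.64] std [0.07 0.07 0.09] F [-0.  -0.6 -8.1] yaw [-180.     -0.    -92.92] t 20.725
t 20.73 pos [585.1  74.8 155.7] [-180.     -0.    -92.92] F [-0.  -0.6 -8.1] open 43.8 J [ 26.  17. -17.   0. -56. -29.]
ROW [-0.0023, 0.0011, 0.0337, -0.0001, -0.0, -0.0013] rows>= 0.5
```

```bash
python3 -m handwheel '[[-0.0015,0.0007,0.005,0,0,-0.001],[-0.0023,0.0011,0.015,0,0,-0.001],[-0.0023,0.0011,0.025,0,0,-0.001],[-0.0023,0.0011,0.0315,0,0,-0.001],[-0.0023,0.0011,0.0337,0,0,-0.001],[-0.0023,0.0011,0.0337,0,0,-0.001],[-0.0023,0.0011,0.0337,0,0,-0.001]]'; python3 avg.py; python3 go.py 584.1 77.1 116 -92.85
python3 - <<'E'
from h import *
for n in("top","scene"):
    s=ctrl.snapshot(n);im=s["img"]
    im=im[130:210,220:410] if n=="top" else im[205:315,255:425]
    cv2.imwrite(f"pics/{n}6.png",cv2.resize(im,None,fx=4,fy=4,interpolation=cv2.INTER_CUBIC))
E
```

```text
clock: 21.6
tool_pos: [0.5843, 0.0779, 0.1223]
orientation: [-180.0, 0.0, -92.8]
force: [0.2, -0.4, -7.2]
opening: 0.044
[[584.3, 77.9, 122.4], [584.3, 77.9, 122.3], [584.2, 77.9, 122.3], [584.2, 77.8, 122.3]] mean [584.24  77.86 122.3 ] std [0.04 0.01 0.04] F [ 0.3 -0.1 -8.1] yaw [-1.7997e+02  1.0000e-02 -9.2810e+01] t 21.8
t 21.8 pos [584.2  77.8 122.3] [-1.7997e+02  1.0000e-02 -9.2810e+01] F [ 0.3 -0.1 -8.1] open 43.5 J [ 27.  19. -19.   0. -52. -29.]
ROW [0.0008, 0.0001, 0.0062, -0.0005, 0.0002, 0.0006] rows>= 0.1
```

View pics/scene6.png

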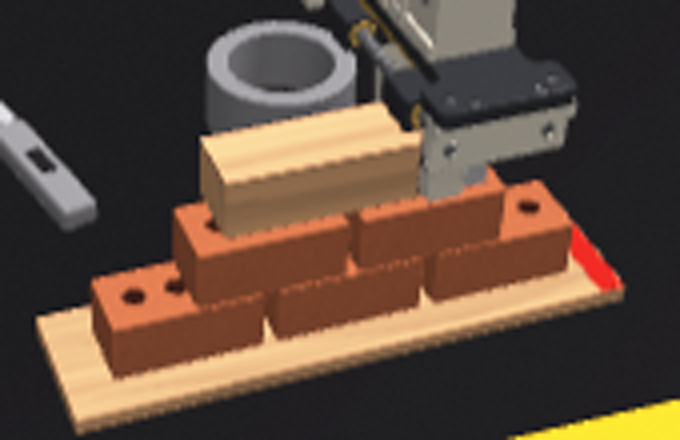

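View pics/top6.png

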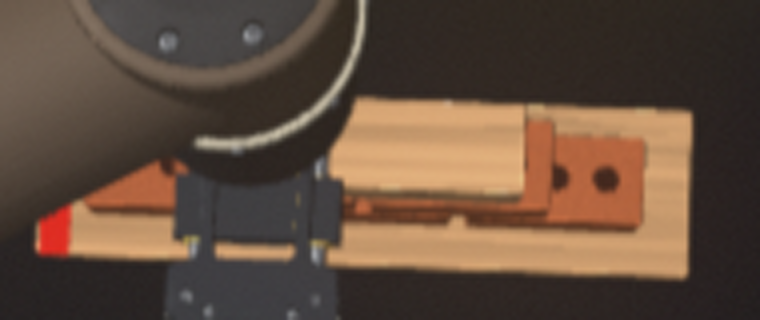

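The bar is level above the joint. Lowering to contact.

```bash
python3 -m handwheel '[[0.0007,0,0.002,0,0,0],[0.0007,0,0.004,0,0,0],[0.0007,0,0.0055,0,0,0],[0.0007,0,0.0065,0,0,0],[0.0007,0,0.0067,0,0,0],[0.0007,0,0.0067,0,0,0]]'; python3 avg.py
```

```text
clock: 22.65
tool_pos: [0.5839, 0.077, 0.1156]
orientation: [-180.0, -0.0, -92.8]
force: [-2.9, -0.2, -1.5]
opening: 0.0438
[[584.0, 77.1, 115.6], [584.0, 77.0, 115.6], [584.0, 77.0, 115.6], [584.0, 77.0, 115.6]] mean [583.96  77.04 115.58] std [0.01 0.01 0.01] F [-4.2 -0.7  0.1] yaw [-180.     -0.    -92.81] t 22.85
```

```bash
python3 -m handwheel '[[0,0,0,0,0,0],[0,0,0,0,0,0],[0,0,0,0,0,0],[0,0,0,0,0,0],[0,0,-0.01,0,0,0],[0,0,-0.04,0,0,0],[0,0,-0.08,0,0,0],[0,0,-0.1,0,0,0]]' -0.5; python3 -m handwheel '[[-0.03,0,0,0,0,0],[-0.08,0.02,0,0,0,0],[-0.13,0.05,0,0,0,0],[-0.18,0.08,0,0,0,0],[-0.23,0.11,0,0,0,0],[-0.28,0.14,0,0,0,0],[-0.3,0.15,0,0,0,0],[-0.3,0.15,0,0,0,0]]'
python3 - <<'E'
from h import *
o=ctrl.get_obs();print(o["tool_pos"],o["opening"],o["force"].round(1))
for n in("top","scene"):
    s=ctrl.snapshot(n);im=s["img"];cv2.imwrite(f"pics/{n}7full.png",im)
    im=im[130:210,220:410] if n=="top" else im[205:315,255:425]
    cv2.imwrite(f"pics/{n}7.png",cv2.resize(im,None,fx=4,fy=4,interpolation=cv2.INTER_CUBIC))
E
```

```text
clock: 23.85
tool_pos: [0.585, 0.0773, 0.2185]
orientation: [-179.8, 0.1, -92.8]
force: [0.5, -0.5, -0.6]
opening: 0.0654
clock: 24.85
tool_pos: [0.4484, 0.3854, 0.2157]
orientation: [-180.0, 0.0, -92.7]
force: [-0.7, 0.1, 0.3]
opening: 0.0653
[0.44836487 0.38538143 0.21567038] 0.06533392512773718 [-0.7  0.1  0.3]
```

View pics/scene7.png

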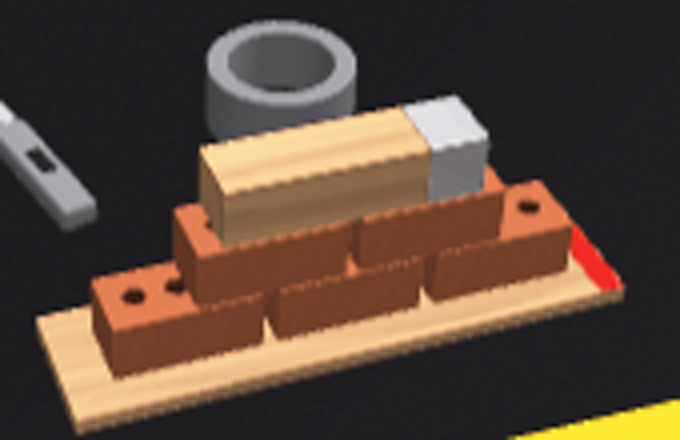

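View pics/top7full.png

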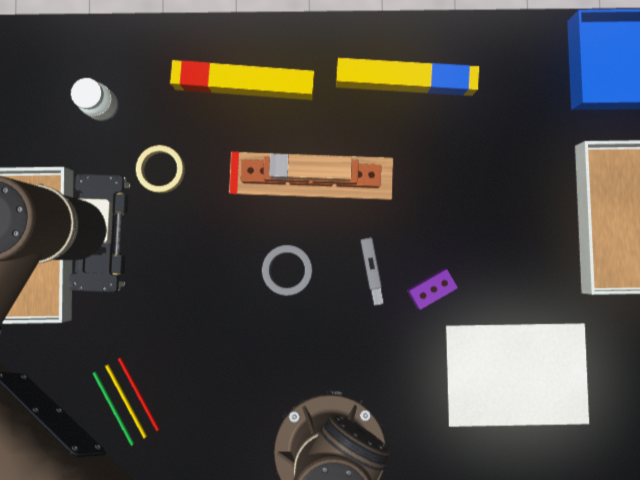

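The bar is seated with its steel end towards the red stripe, and the bystanders haven't moved. Final check of the bar's pose:

```bash
python3 - <<'E'
from h import *
s=ctrl.snapshot("top");k=4;a,b,c,d=225,135,400,205
im=cv2.resize(s["img"][b:d,a:c],None,fx=k,fy=k,interpolation=cv2.INTER_CUBIC);hsv=cv2.cvtColor(im,cv2.COLOR_BGR2HSV)
m=((hsv[...,1]<45)&(hsv[...,2]>140)).astype(np.uint8)
q=max(cv2.findContours(m,cv2.RETR_EXTERNAL,cv2.CHAIN_APPROX_NONE)[0],key=cv2.contourArea)
P=np.array([ray(s,(p[0][0]+.5)/k-.5+a,(p[0][1]+.5)/k-.5+b,.132)[:2]*1000 for p in q],np.float32)
print("steel",cv2.minAreaRect(P))
th=np.radians(-2.85);e=np.array([-np.sin(th),np.cos(th)]);n=np.array([np.cos(th),np.sin(th)])
print("steel centre expected",np.array([582.35,32.8])+62*e)
for x,y in((22,80),(-22,80),(-22,-80),(22,-80)):
    p=np.array([582.35,32.8])+x*n+y*e;u=(proj(s,[p[0]/1e3,p[1]/1e3,.132])-[a,b]+.5)*k-.5
    cv2.drawMarker(im,tuple(int(round(v)) for v in u),(255,255,0),cv2.MARKER_CROSS,14,1)
cv2.imwrite("pics/top8.png",im)
E
```

```text
steel ((585.978271484375, 94.78113555908203), (35.43022537231445, 45.0941276550293), 87.7520980834961)
steel centre expected [585.43272518  94.72331391]
```

View pics/top8.png

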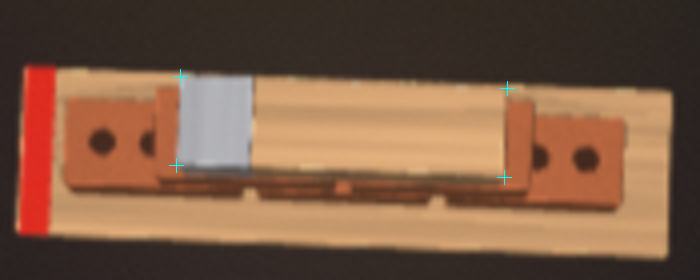

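The bar's corners land on the predicted marks, and the steel centre is 0.6 mm from where it should be. Handing in.

```bash
python3 -c "
from plant import ctrl
print(ctrl.get_obs()['clock']); ctrl.close_job()"
```

```text
25.0
the job is handed in; nothing more can be done
```

The wall is finished and was handed in at 25.0 s of the 58 s allowed. I laid both loose bricks as the second course, then capped it with the bar. I gripped the bar where wood meets steel, its balance point. The bar looked level in the pictures after lifting and again just above the wall.

**Last checks, from the top camera (good to about 2 mm):**

| Item | Distance from target |
|---|---|
| Brick A, on seat_1 | about 0.9 mm |
| Brick B, on seat_2 | about 0.5 mm |
| Centre of the bar's steel end | about 0.6 mm |

- **Bricks:** these positions were measured before the bar was laid and not re-measured afterwards. The joint between them is about 7 mm instead of 8.
- **Bar:** the steel end points to the red end of the board, and the bar's corners line up with the predicted marks.
- **Bystanders:** the tape rolls, knife and purple brick look unmoved in the last picture.
- **Disagreement:** while brick A was being placed, the arm's position reading and the camera differed by about 1 mm. I used the camera as the reference and allowed for that offset on the next two placements.
- **Failures:** no check failed. The highest wrist force I read was about 8 N.

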